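Unstack the pile onto matching coasters

TASK

Take the pile of four things apart from the top down, one at a time, and stand each one upright in the middle of the flat coaster of its own colour: the green tube on the green coaster, the black pot on the black one, the copper-lidded jar on the copper-orange one and the blue tin on the blue one. Set things down rather than dropping them, knock nothing over, and leave the salt shaker and the lemon where they are.

Things in the scene. Friction and masses are not known exactly. Their poses are not given: they have to be found in the camera images.
- tube: green closed spice tube, plain cylinder 26 mm in diameter and 66 mm tall. Top of the pile: it stands loosely inside the pot on the pot's inner floor, its upper 40 mm sticking out above the pot's rim. Origin at the centre of its underside, z up.
- pot: small open black porcelain pot with a steel rim, 50 mm in outer diameter, 29 mm tall, inner floor 5 mm above its underside, inside about 34 mm wide. It stands on the jar's lid and holds the tube. Origin at the centre of its underside, z up.
- jar: round glass jar with a flat copper-coloured lid (lid fixed on), 62 mm in diameter, 60 mm tall. It stands on the tin. Origin at the centre of its underside, z up.
- tin: square closed blue tea tin with rounded edges, 66 x 66 mm and 42 mm tall; bottom of the pile, standing on the worktop. Origin at the centre of its underside; x and y are square to its sides, z up.
- coaster_green: flat round green coaster lying fixed on the worktop, 96 mm across and 5 mm thick, place for the green tube. Origin at the centre of its underside (its top is 5 mm above that).
- coaster_black: flat round black coaster lying fixed on the worktop, 96 mm across and 5 mm thick, place for the black pot. Origin at the centre of its underside (its top is 5 mm above that).
- coaster_copper: flat round copper-orange coaster lying fixed on the worktop, 96 mm across and 5 mm thick, place for the copper-lidded jar. Origin at the centre of its underside (its top is 5 mm above that).
- coaster_blue: flat round blue coaster lying fixed on the worktop, 96 mm across and 5 mm thick, place for the blue tin. Origin at the centre of its underside (its top is 5 mm above that).
- shaker: loose salt shaker with a grey top, 44 mm in diameter, 90 mm tall; a bystander, to be left alone. Origin at the centre of its underside.
- lemon: loose yellow lemon lying on its side, 71 mm long, 53 mm wide and 51 mm high; a bystander, to be left alone. Origin at the centre of its underside, x along its length.
Not all that is in view belongs to the job. Of the things shaped like the tube, the green one is meant.

How it is judged:
By the outcome, as a careful person would: the job done as asked, in the order asked, and still so for the second after the job is handed in, with the robot touching nothing.
It also fails if it takes over 128 s, if anything falls off the work surface, if the arm or the gripper's body presses on something with over 40 N, if the wrist force passes 120 N, or if a joint passes its speed limit or range.

ROBOT

A 6-joint arm with a two-finger parallel gripper is mounted at the origin on the work surface; the furniture and walls round the work are solid. World frame = base frame: x ahead of the robot, y to its left, z up, the work surface at z = 0. Lengths are in m, angles in rad, forces in N, time in s.
With the tool pointing down it reaches from about 0.325 to 0.9 m from the base axis. Payload 6.1 kg.
Tool frame: the origin (TCP) lies midway between the tips of the shut fingers; the grasp point (between the pads) lies tcp_to_grasp behind it (tcp_to_grasp is the distance from the TCP to the grasp point, in m); z points along the fingers, y is the line along which they close (so a half turn about z gives the same grasp; the last joint's range is limited). The gripper opens to 85 mm and grips with 20 to 120 N. Pads are 22 mm wide; open, the fingers measure 114 mm over their backs; the gripper's body (76 mm by 85 mm) begins 54 mm behind the grasp point. The pads swing forward as they close: fully open they stand 13 mm farther back than shut.
Start: joints at [1.219, 0.22, 1.526, -0, 1.395, -0.126], TCP at [0.14, 0.609, 0.231] pointing down, gripper open.
Joint ranges: [-2.98, 2.98], [-0.91, 2.08], [0.09, 2.57], [-1.24, 4.39], [0.2, 2.65], [-2.68, 2.68]. Speed limits (rad/s): [2.57, 2.57, 3.01, 3.14, 3.14, 3.14].

INTERFACE

Orientations are given as a unit quaternion [x, y, z, w].
In Python, from bench import read_state, snapshot, sign_off, tcp_to_grasp gives the robot as it stands.
- The arm moves only by the tool jog_arm, never from a script. Its argument "deltas" is a list of rows, each a list of 7 numbers: the shift along the tool's x, y, z normalised to -1 to 1, where 1 is 0.5 m, then the turn, a rotation vector about the tool's x, y, z normalised to -1 to 1, where 1 is 60 degrees, then the opening, from 0 (shut) to 1 (fully open). A call has 1 to 8 rows; each row is the pose to reach, as a shift and turn from the pose commanded when the call began, along the tool's axes at that moment; what a row does not reach only later rows make up. A row lasts 1/10 s, in which the tool goes at most 50 mm and 8.59 degrees, less where a joint would pass 70% of its speed; a pose out of reach is approached as far as the arm can. A call with a number of a shift or a turn outside -1 to 1 is refused whole. A call with a gripper value outside its range is refused whole. The fingers move at their own pace and stop on an object; "force" is the grip in N (left out, the last holds). Time passes only in rows, so rows that repeat a pose let the fingers close. It gives the time, the measured TCP pose, the force, the opening and the grip force at its end, in the units of the state.
- read_state(): the state, without advancing time (a new reading comes with each control period).
- snapshot(name): name is "scene" or "top" or "wrist"; returns a dict with "img" (400x640x3 uint8, red, green, blue), "z_map" (400x640 float32, m along the optical axis (not along the pixel's ray), 0 where there is no reading), "fovy" (degrees; the focal length in pixels is half the picture's height over the tangent of half this angle, whatever the lens; pixels are square), "cx", "cy" (the principal point, pixels), "rvec" (rotation vector, rad) and "tvec" (3), from world to camera coordinates, as OpenCV has them. Camera axes: x right, y down, z forward; pixel columns grow to the right and rows downward; lengths in m; the calibration is good to about 2 mm. A picture is of the moment at which its call begins.
- sign_off(): hands the job in; it is judged then, once.
The state is a dict: "clock": time; "joint_positions": joint angles; "joint_vel": joint speeds; "effort": joint torques, N m; "tcp_pos": TCP position; "tool_rot": TCP orientation; "wrist_force": force on the tool from outside, world axes, zero at the start; "moment": the same for the moment, N m; "opening": opening from 0.0 (shut) to 1.0 (fully open); "gripper_force": force on a finger pad.
Only numpy, scipy, OpenCV 4.12 (cv2) and the standard library are available. Lean on these libraries where they do the work, as an engineer would, in place of code of your own. Each camera call takes 0.05 s, during which the arm holds its last target. There are 200 camera calls.

## Working session

There is one attempt and no reset: what is moved stays moved. The work goes in short steps, Python scripts to look and compute and a tool call to move; the robot and the scene stay as the last step left them, time stands still between calls to the robot, and variables do not carry over. Pictures are saved under pics/ and viewed, at most 14 in all, crops included, and the job is handed in when it is done.

Besides the shell and the picture viewer there is one more tool, called after "Request:" in YAML: its name, and indented under it one key for each argument. jog_arm: Moves the arm, as the interface text tells. Scaled input: -1 to 1 covers 0.5 m each way for a shift and 60 degrees each way for a turn. Its arguments: {"type":"object","properties":{"deltas":{"type":"array","items":{"type":"array","items":{"type":"number"}}},"force":{"type":"number"}},"required":["deltas"]}

```bash
mkdir -p pics; ls; python3 - <<'E'
from bench import *
import cv2
print(read_state()); print(tcp_to_grasp)
for n in("scene","top"):
    s=snapshot(n); cv2.imwrite(f"pics/{n}0.png",s["img"][:,:,::-1]); print(n,s["fovy"],s["cx"],s["cy"],s["rvec"],s["tvec"])
E
```

```text
pics
{'clock': 0.0, 'joint_positions': array([ 1.21889865e+00,  2.21198570e-01,  1.52763588e+00,  2.41328388e-06,
        1.39469822e+00, -1.26124382e-01]), 'joint_vel': array([-9.43614068e-05, -1.15375441e-03, -1.08032473e-03, -1.02253596e-03,
       -2.67068723e-04,  1.56224530e-04]), 'effort': array([ 1.13485774e-03, -4.96893668e+01, -3.89400029e+01, -2.15893138e-06,
        1.09987054e-02,  9.10074959e-06]), 'tcp_pos': array([0.13971722, 0.60855373, 0.2302032 ]), 'tool_rot': array([ 1.12647201e-01,  9.93634574e-01, -9.42153147e-04, -2.30795820e-04]), 'wrist_force': array([-0.12466698,  0.02908172,  0.00829096]), 'moment': array([-0.01195229,  0.02813665, -0.00782268]), 'gripper_force': 0.0, 'opening': 0.9989503132702382}
0.0187
scene 49.3238659126718 319.12046038056985 198.47541419590857 [ 2.04649352  1.06315536 -0.51444365] [-0.25276854 -0.16786101  1.53269576]
top 56.362935620360766 327.0703993344893 204.55390223370557 [ 2.1142489  -2.14988645  0.16847107] [0.02480722 0.45166195 1.22473703]
```

View pics/scene0.png

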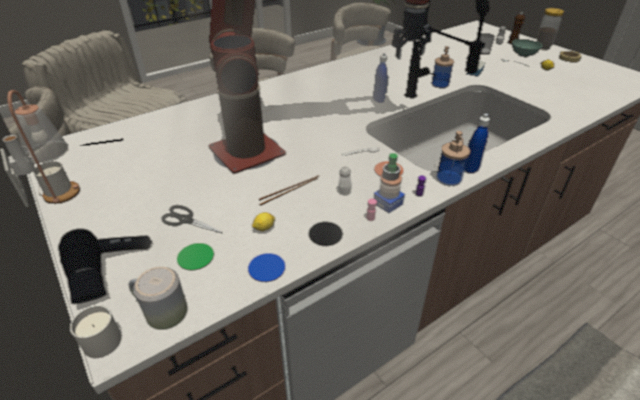

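View pics/top0.png

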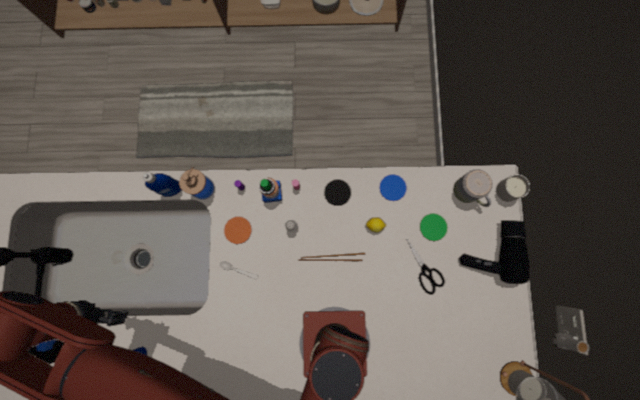

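The scene view shows the pile at about (390,180), with the green tube at (393,160). A pink tube stands at (371,208) and a purple one at (420,185). In the top view the pile is at (270,190), pink at (296,186), purple at (240,186). The coasters are at copper (238,230), black (337,192), blue (393,187) and green (433,227). The shaker is at (291,227) and the lemon at (375,225).

Tube candidates are green, pink and purple. The green one in the pile fits, because it stands in the pot. Next I'll measure and confirm it in a crop.

```bash
cat > h.py <<'E'
import numpy as np, cv2
from scipy.spatial.transform import Rotation as R
from bench import *
def cam(s):
    f=200/np.tan(np.radians(s["fovy"]/2)); M=R.from_rotvec(s["rvec"]).as_matrix()
    return f,M,-M.T@np.asarray(s["tvec"])
def ray(s,uv,z):
    """pixels -> world points on plane z"""
    f,M,c=cam(s); uv=np.atleast_2d(uv).astype(float)
    d=np.c_[(uv[:,0]-s["cx"])/f,(uv[:,1]-s["cy"])/f,np.ones(len(uv))]@M
    return c+d*((z-c[2])/d[:,2])[:,None]
def cloud(s):
    f,M,c=cam(s); v,u=np.mgrid[:400,:640]; Z=s["z_map"]
    p=np.stack([(u-s["cx"])/f*Z,(v-s["cy"])/f*Z,Z],-1)
    return p@M+c
def pix(s,P):
    f,M,c=cam(s); q=(np.atleast_2d(P)-c)@M.T
    return q[:,:2]/q[:,2:]*f+[s["cx"],s["cy"]]
def mask(s,h,smin=90,vmin=30,box=None):
    hsv=cv2.cvtColor(s["img"],cv2.COLOR_RGB2HSV); m=cv2.inRange(hsv,(h[0],smin,vmin),(h[1],255,255))
    if box: b=np.zeros_like(m); b[box[1]:box[3],box[0]:box[2]]=255; m&=b
    return m
def blob(m):
    n,l,st,ce=cv2.connectedComponentsWithStats(m); i=1+np.argmax(st[1:,4]); return (l==i),ce[i],st[i]
E
python3 - <<'E'
from h import *
s=snapshot("top"); t=snapshot("scene"); C=cloud(s)
hsv=cv2.cvtColor(s["img"],cv2.COLOR_RGB2HSV)
for n,h,sm,b in (("green",(40,85),90,(415,210,455,245)),("copper",(3,20),110,(220,213,258,248)),("blue",(100,130),110,(375,170,412,205))):
    m,c,st=blob(mask(s,h,sm,box=b)); print(n,c,st,ray(s,c,.005)[0].round(4))
m=np.zeros((400,640),np.uint8); m[175:210,318:358]=(hsv[175:210,318:358,2]<70)*255
m,c,st=blob(m);print("black",c,st,ray(s,c,.005)[0].round(4))
# pile: height layers
B=C[165:215,225:312].reshape(-1,3); I=s["img"][165:215,225:312].reshape(-1,3)
for lo,hi in((.035,.047),(.095,.107),(.12,.14),(.16,.19)):
    k=(B[:,2]>lo)&(B[:,2]<hi)&(abs(B[:,1]-.19)<.06);print(lo,k.sum(),B[k].mean(0).round(4),B[k].min(0).round(4),B[k].max(0).round(4))
for n,b in(("pink",(288,175,305,197)),("purple",(230,175,248,197)),("shaker",(280,215,302,240)),("lemon",(362,212,388,238)),("bottle",(178,165,218,205))):
    q=C[b[1]:b[3],b[0]:b[2]].reshape(-1,3);q=q[(q[:,2]>.02)&(q[:,2]<.3)];print(n,q.min(0).round(3),q.max(0).round(3))
p=np.hstack([cv2.resize(s["img"][160:235,220:310],None,fx=4.4,fy=4.4,interpolation=2),cv2.resize(t["img"][140:215,345:435],None,fx=4.4,fy=4.4,interpolation=2)])
cv2.imwrite("pics/crop1.png",p[:,:,::-1])
m,c,st=blob(mask(s,(40,85),80,box=(250,165,290,205)));print("greentube top",c,st,ray(s,c,.173)[0])
m,c,st=blob(mask(t,(40,85),80,box=(370,140,410,185)));print("scene",c,st)
E
```

```text
green [433.11191336 226.72382671] [420 214  27  27 554] [ 0.3741 -0.3447  0.005 ]
copper [237.37769784 229.84532374] [225 217  26  27 556] [0.3747 0.3271 0.005 ]
blue [392.55       187.29230769] [380 175  26  26 520] [ 0.5145 -0.2121  0.005 ]
black [337.11242604 192.19329389] [325 180  25  25 507] [ 0.5005 -0.0183  0.005 ]
0.035 87 [0.4903 0.1985 0.0415] [0.4684 0.1726 0.0351] [0.5395 0.2381 0.0468]
0.095 89 [0.499  0.1956 0.1019] [0.4755 0.1755 0.0952] [0.5323 0.2327 0.1068]
0.12 73 [0.4959 0.2025 0.1297] [0.4769 0.1831 0.1206] [0.5253 0.2316 0.1398]
0.16 56 [0.5011 0.2062 0.1722] [0.4904 0.1955 0.1603] [0.5131 0.2172 0.177 ]
pink [0.512 0.109 0.026] [0.536 0.133 0.071]
purple [0.513 0.302 0.022] [0.536 0.328 0.07 ]
shaker [0.362 0.116 0.026] [0.401 0.155 0.094]
lemon [ 0.357 -0.181  0.02 ] [ 0.408 -0.113  0.056]
bottle [0.482 0.406 0.02 ] [0.564 0.53  0.178]
greentube top [265.47674419 184.36046512] [261 179  10  12  86] [0.49503379 0.20297101 0.173     ]
scene [393.11111111 155.77777778] [390 154   7   5  27]
```

View pics/crop1.png

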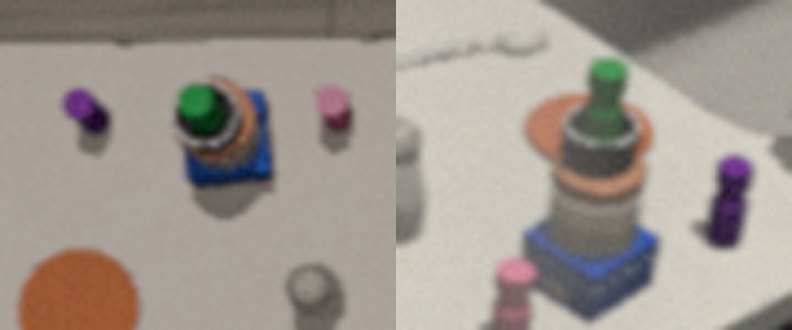

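The enlarged crop confirms it: the green cap is at crop (197,102) from the top and (607,72) from the scene, standing in the pot with the steel rim. The pink and purple tubes stand alone on the worktop. I'll move above the pile and square the tool to the world axes.

Request:
jog_arm:
  deltas:
    - [-0.05,-0.035,-0.1,0,0,-0.05,1]
    - [-0.877,-0.628,-0.14,0,0,-0.2155,1]
    - [-0.877,-0.628,-0.14,0,0,-0.2155,1]
    - [-0.877,-0.628,-0.14,0,0,-0.2155,1]
    - [-0.877,-0.628,-0.14,0,0,-0.2155,1]
    - [-0.877,-0.628,-0.14,0,0,-0.2155,1]
    - [-0.877,-0.628,-0.14,0,0,-0.2155,1]
    - [-0.877,-0.628,-0.14,0,0,-0.2155,1]
  force: 40

```text
clock: 1.0
tcp_pos: [0.3885, 0.3272, 0.2927]
tool_rot: [-0.0, 1.0, 0.0, 0.0]
wrist_force: [1.4, 0.7, 0.1]
opening: 0.999
gripper_force: 0.0
```

Request:
jog_arm:
  deltas:
    - [-0.217,-0.244,-0.014,0,0,0,1]
    - [-0.217,-0.244,-0.014,0,0,0,1]
    - [-0.217,-0.244,-0.014,0,0,0,1]
    - [-0.217,-0.244,-0.014,0,0,0,1]
    - [-0.217,-0.244,-0.014,0,0,0,1]
    - [-0.217,-0.244,-0.014,0,0,0,1]

```text
clock: 1.6
tcp_pos: [0.4955, 0.2074, 0.2992]
tool_rot: [0.0, 1.0, 0.0, -0.001]
wrist_force: [-0.4, -0.5, 0.5]
opening: 0.996
gripper_force: 0.0
```

```bash
python3 - <<'E'
from h import *
s=snapshot("wrist"); st=read_state(); print(st["tcp_pos"],st["tool_rot"]); print(s["fovy"],cam(s)[2],cam(s)[1].round(3))
cv2.imwrite("pics/w1.png",s["img"][:,:,::-1])
m,c,b=blob(mask(s,(40,85),80)); print(c,b,ray(s,c,.173))
E
```

```text
[0.49521522 0.20795962 0.29928114] [-4.31076409e-04  9.99999775e-01  2.68294619e-04 -4.38556668e-04]
69.24485834776112 [0.41835494 0.20652637 0.4421915 ] [[-0.     1.    -0.001]
 [ 0.953  0.     0.302]
 [ 0.302 -0.001 -0.953]]
[314.12080537 197.74720358] [302 187  25  23 447] [[0.50276525 0.20656585 0.173     ]]
```

View pics/w1.png

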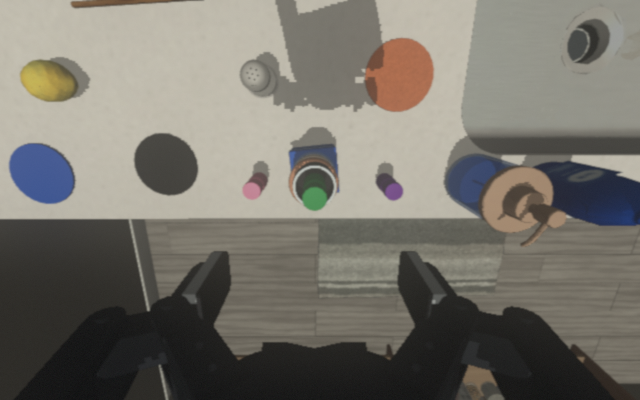

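The wrist view shows the green cap at (314,198) above the steel rim, so its top is at about (0.502, 0.206). The pink tube is at (253,188) and the purple one at (392,188), both clear of the fingers. I'll descend.

Request:
jog_arm:
  deltas:
    - [-0.013,-0.003,0.1,0,0,0,1]
    - [-0.013,-0.003,0.199,0,0,0,1]
    - [-0.013,-0.003,0.199,0,0,0,1]
    - [-0.013,-0.003,0.199,0,0,0,1]
    - [-0.013,-0.003,0.199,0,0,0,1]

```text
clock: 2.15
tcp_pos: [0.5039, 0.2066, 0.2033]
tool_rot: [-0.001, 1.0, 0.001, 0.002]
wrist_force: [0.1, 0.1, 0.1]
opening: 1.002
gripper_force: 0.0
```

```bash
python3 - <<'E'
from h import *
s=snapshot("wrist"); st=read_state(); print(st["tcp_pos"],st["tool_rot"],st["joint_positions"].round(2))
m,c,b=blob(mask(s,(40,85),80)); print(c,b,ray(s,c,.173))
C=cloud(s); 
for z,tol in((.173,.004),(.131,.003),(.102,.004)):
    k=(abs(C[...,2]-z)<tol)&(abs(C[...,0]-.5)<.05)&(abs(C[...,1]-.2)<.06);P=C[k]
    print(z,len(P),P.min(0).round(4),P.max(0).round(4))
E
```

```text
[0.50429598 0.20649617 0.20364183] [-4.49916099e-04  9.99996104e-01  7.02835050e-04  2.66377100e-03] [ 0.24  0.05  1.77  0.    1.32 -1.33]
[315.47639035 230.20251836] [298 214  36  34 953] [[0.50342958 0.20668238 0.173     ]]
0.173 1088 [0.4912 0.1946 0.1691] [0.5161 0.2189 0.1753]
0.131 605 [0.4787 0.182  0.128 ] [0.5219 0.2304 0.134 ]
0.102 600 [0.4761 0.1752 0.098 ] [0.5237 0.2354 0.106 ]
```

Request:
jog_arm:
  deltas:
    - [0,0,0.06,0,0,0,1]
    - [0,0,0.115,0,0,0,1]
    - [0,0,0.131,0,0,0,1]
    - [0,0,0.131,0,0,0,0.4]
    - [0,0,0.131,0,0,0,0.2]
    - [0,0,0.131,0,0,0,0]
    - [0,0,0.131,0,0,0,0]
    - [0,0,0.131,0,0,0,0]
  force: 40

```text
clock: 3.0
tcp_pos: [0.5036, 0.2056, 0.136]
tool_rot: [0.0, 1.0, 0.0, 0.001]
wrist_force: [-0.8, 0.1, 5.1]
opening: 0.287
gripper_force: 39.0
```

Request:
jog_arm:
  deltas:
    - [0,0,-0.02,0,0,0,0]
    - [0,0,-0.06,0,0,0,0]
    - [0,0,-0.12,0,0,0,0]
    - [0,0,-0.2,0,0,0,0]
    - [0,0,-0.28,0,0,0,0]
    - [0,0,-0.28,0,0,0,0]
    - [0,0,-0.28,0,0,0,0]

```text
clock: 3.7
tcp_pos: [0.5032, 0.2056, 0.2763]
tool_rot: [0.0, 1.0, 0.0, 0.001]
wrist_force: [-0.8, 0.0, -0.2]
opening: 0.283
gripper_force: 39.2
```

```bash
python3 - <<'E'
from h import *
s=snapshot("wrist"); st=read_state(); print(st["tcp_pos"],st["tool_rot"],st["opening"],st["wrist_force"])
C=cloud(s); cv2.imwrite("pics/w2.png",s["img"][:,:,::-1])
for z,tol in((.131,.004),(.102,.004),(.042,.004)):
    k=(abs(C[...,2]-z)<tol)&(abs(C[...,0]-.5)<.05)&(abs(C[...,1]-.2)<.06);P=C[k]
    print(z,len(P),P.min(0).round(4),P.max(0).round(4))
E
```

```text
[0.50232598 0.20529955 0.27441853] [ 7.36597623e-05  9.99999990e-01 -3.50623780e-05 -1.17905515e-04] 0.28774659116939916 [-0.65701337  0.0092441  -1.07853797]
0.131 434 [0.4788 0.1818 0.127 ] [0.5277 0.2304 0.1324]
0.102 434 [0.4762 0.175  0.0982] [0.5317 0.2353 0.106 ]
0.042 470 [0.4701 0.1706 0.0381] [0.5346 0.2412 0.0458]
```

View pics/w2.png

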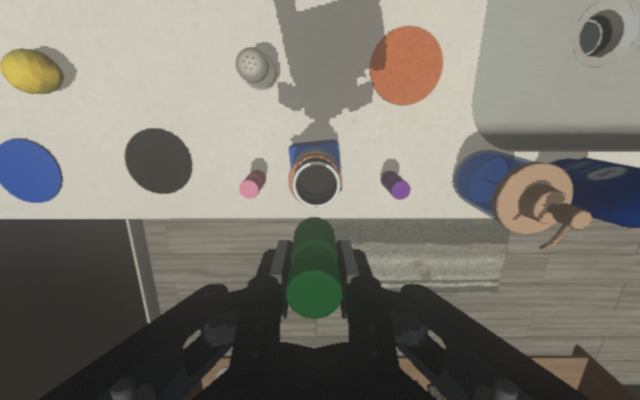

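The wrist view shows the tube held upright between the pads at (315,265). The pot, jar and tin stand undisturbed at (315,180). I'll carry it to the green coaster.

Request:
jog_arm:
  deltas:
    - [0.01,-0.04,0,0,0,0,0]
    - [0.03,-0.12,0,0,0,0,0]
    - [0.05,-0.22,0,0,0,0,0]
    - [0.075,-0.32,0,0,0,0,0]
    - [0.1,-0.42,0,0,0,0,0]
    - [0.12,-0.52,0,0,0,0,0]
    - [0.14,-0.62,0,0,0,0,0]
    - [0.165,-0.71,0,0,0,0,0]

```text
clock: 4.55
tcp_pos: [0.4191, -0.1483, 0.2727]
tool_rot: [-0.0, 1.0, 0.001, -0.001]
wrist_force: [1.4, -0.3, -0.4]
opening: 0.286
gripper_force: 39.3
```

Request:
jog_arm:
  deltas:
    - [0.02,-0.09,0,0,0,0,0]
    - [0.04,-0.19,0,0,0,0,0]
    - [0.06,-0.28,0.05,0,0,0,0]
    - [0.08,-0.35,0.1,0,0,0,0]
    - [0.09,-0.39,0.15,0,0,0,0]
    - [0.09,-0.39,0.15,0,0,0,0]
    - [0.09,-0.39,0.15,0,0,0,0]

```text
clock: 5.25
tcp_pos: [0.3747, -0.3409, 0.1976]
tool_rot: [0.001, 1.0, 0.002, -0.001]
wrist_force: [0.4, 0.0, -0.8]
opening: 0.284
gripper_force: 39.4
```

```bash
python3 - <<'E'
from h import *
s=snapshot("wrist"); st=read_state(); print(st["tcp_pos"],st["tool_rot"],st["joint_positions"].round(2))
cv2.imwrite("pics/w3.png",s["img"][:,:,::-1])
C=cloud(s);m=mask(s,(40,85),80)>0
k=m&(C[...,2]<.015)
n=(k*255).astype(np.uint8)
cn=max(cv2.findContours(n,0,1)[0],key=len); h=cv2.convexHull(cn)[:,0]; P=ray(s,h,.005); print(len(P),cv2.minEnclosingCircle(P[:,:2].astype(np.float32)))
k=m&(C[...,2]>.08);P=C[k];print("tube z",P.min(0),P.max(0))
E
```

```text
[ 0.37564955 -0.34102765  0.19902559] [ 6.07118177e-05  9.99999490e-01  9.00119752e-04 -4.53073372e-04] [-0.89 -0.04  1.86  0.    1.32 -2.46]
35 ((0.37624356150627136, -0.3478459119796753), 0.04694841429591179)
tube z [ 0.29780535 -0.35426497  0.2051584 ] [ 0.3865213  -0.32989765  0.34073712]
```

Request:
jog_arm:
  deltas:
    - [0,-0.01,0.06,0,0,0,0]
    - [0,-0.01,0.14,0,0,0,0]
    - [0,-0.01,0.22,0,0,0,0]
    - [0,-0.01,0.27,0,0,0,0]
    - [0,-0.01,0.3,0,0,0,0]
    - [0,-0.01,0.31,0,0,0,0]
    - [0,-0.01,0.31,0,0,0,0]

```text
clock: 6.0
tcp_pos: [0.3765, -0.3464, 0.0451]
tool_rot: [-0.001, 1.0, -0.0, 0.0]
wrist_force: [0.2, -0.3, -0.6]
opening: 0.287
gripper_force: 39.4
```

Request:
jog_arm:
  deltas:
    - [0,0,0.008,0,0,0,0]
    - [0,0,0.014,0,0,0,0]
    - [0,0,0.018,0,0,0,0]
    - [0,0,0.02,0,0,0,0]
    - [0,0,0.022,0,0,0,0]
    - [0,0,0.022,0,0,0,0]

```text
clock: 6.6
tcp_pos: [0.3759, -0.3472, 0.0342]
tool_rot: [0.0, 1.0, -0.0, 0.0]
wrist_force: [-0.2, 1.9, 4.1]
opening: 0.285
gripper_force: 39.8
```

Contact at 4 N. I'll release gently and back off.

Request:
jog_arm:
  deltas:
    - [0,0,0,0,0,0,0.35]
    - [0,0,0,0,0,0,0.45]
    - [0,0,0,0,0,0,0.7]
    - [0,0,0,0,0,0,0.8]
    - [0,0,-0.05,0,0,0,0.9]
    - [0,0,-0.15,0,0,0,1]
    - [0,0,-0.25,0,0,0,1]
    - [0,0,-0.35,0,0,0,1]

```text
clock: 7.4
tcp_pos: [0.3754, -0.3465, 0.2101]
tool_rot: [0.0, 1.0, 0.0, -0.0]
wrist_force: [1.0, -1.2, -0.1]
opening: 1.001
gripper_force: 0.0
```

Request:
jog_arm:
  deltas:
    - [0,0,-0.06,0,0,0,1]
    - [-0.06,0.05,-0.09,0,0,0,1]
    - [-0.1,0.15,-0.09,0,0,0,1]
    - [-0.14,0.25,-0.09,0,0,0,1]
    - [-0.16,0.35,-0.09,0,0,0,1]
    - [-0.19,0.45,-0.09,0,0,0,1]
    - [-0.2,0.55,-0.09,0,0,0,1]
    - [-0.22,0.64,-0.09,0,0,0,1]

```text
clock: 8.2
tcp_pos: [0.4842, -0.0318, 0.2536]
tool_rot: [0.0, 1.0, -0.0, 0.0]
wrist_force: [0.7, -0.6, 0.0]
opening: 0.998
gripper_force: 0.0
```

Request:
jog_arm:
  deltas:
    - [-0.02,0.09,0,0,0,0,1]
    - [-0.04,0.18,0,0,0,0,1]
    - [-0.05,0.27,0,0,0,0,1]
    - [-0.05,0.36,0,0,0,0,1]
    - [-0.05,0.44,0,0,0,0,1]
    - [-0.05,0.47,0,0,0,0,1]
    - [-0.05,0.47,0,0,0,0,1]
    - [-0.05,0.47,0,0,0,0,1]

```text
clock: 9.0
tcp_pos: [0.5094, 0.2006, 0.2532]
tool_rot: [-0.0, 1.0, -0.0, -0.0]
wrist_force: [-0.2, 0.6, -0.7]
opening: 1.001
gripper_force: 0.0
```

```bash
python3 - <<'E'
from h import *
s=snapshot("wrist"); st=read_state(); print(st["tcp_pos"],st["tool_rot"],st["joint_positions"].round(2))
C=cloud(s)
for z,tol in((.131,.005),(.102,.004),(.042,.004)):
    k=(abs(C[...,2]-z)<tol)&(abs(C[...,0]-.5)<.05)&(abs(C[...,1]-.2)<.06);P=C[k]
    print(z,len(P),P.min(0).round(4),P.max(0).round(4))
k=(abs(C[...,2]-.131)<.004)&(abs(C[...,0]-.5)<.04)&(abs(C[...,1]-.2)<.04)
h=cv2.convexHull(np.argwhere(k)[:,::-1].astype(np.float32))[:,0]; print("rim",cv2.fitEllipse(h), cv2.minEnclosingCircle(ray(s,h,.131)[:,:2].astype(np.float32)))
t=snapshot("top");T=cloud(t);q=T[205:250,410:450].reshape(-1,3);q=q[(q[:,2]>.06)&(q[:,2]<.1)];print("tube",len(q),q.min(0),q.max(0),q.mean(0))
cv2.imwrite("pics/w4.png",np.vstack([cv2.resize(s["img"][100:300,160:480],(640,400)),cv2.resize(t["img"][190:260,380:492],None,fx=5,fy=2.8)[:,:560][:196].copy() if 0 else cv2.resize(t["img"][190:260,380:620],(640,187))])[:,:,::-1])
E
```

```text
[0.50951481 0.20009566 0.25336073] [ 4.02928302e-04  9.99999835e-01 -3.87632848e-04 -1.33408171e-04] [ 0.23  0.02  1.7  -0.    1.42 -1.34]
0.131 536 [0.4786 0.1822 0.126 ] [0.5274 0.2301 0.133 ]
0.102 506 [0.4762 0.1751 0.0981] [0.5326 0.2353 0.106 ]
0.042 513 [0.4705 0.1711 0.038 ] [0.5346 0.2414 0.0455]
rim ((321.1415710449219, 184.15785217285156), (50.73921585083008, 51.363861083984375), 92.27094268798828) ((0.502511203289032, 0.20620238780975342), 0.025014137849211693)
tube 53 [ 0.36257006 -0.35905118  0.06045729] [ 0.38595818 -0.33574608  0.07763259] [ 0.37398687 -0.34630701  0.07036698]
```

View pics/w4.png

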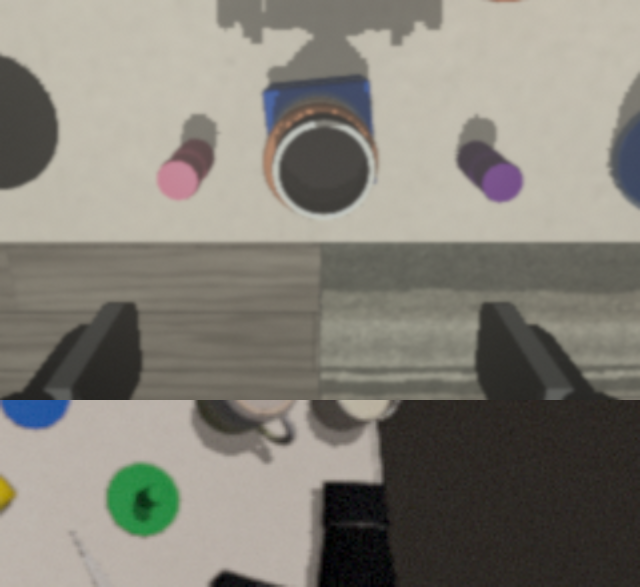

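The top strip shows the tube upright at the centre of the green coaster, at (143,500). The wrist crop shows the open pot centred on the jar lid at (323,165), with its centre at (0.5025, 0.206). The pot is next.

Request:
jog_arm:
  deltas:
    - [0.014,0.012,0.06,0,0,0,1]
    - [0.014,0.012,0.14,0,0,0,1]
    - [0.014,0.012,0.22,0,0,0,1]
    - [0.014,0.012,0.27,0,0,0,1]
    - [0.014,0.012,0.295,0,0,0,1]
    - [0.014,0.012,0.295,0,0,0,0.9]
    - [0.014,0.012,0.295,0,0,0,0.75]

```text
clock: 9.8
tcp_pos: [0.5036, 0.2068, 0.1074]
tool_rot: [0.001, 1.0, 0.0, 0.001]
wrist_force: [-0.7, -0.1, 0.5]
opening: 0.76
gripper_force: 0.0
```

Request:
jog_arm:
  deltas:
    - [0,0,0,0,0,0,0.65]
    - [0,0,0,0,0,0,0.55]
    - [0,0,0,0,0,0,0.4]
    - [0,0,0,0,0,0,0.3]
    - [0,0,0,0,0,0,0.3]
    - [0,0,0,0,0,0,0.3]

```text
clock: 10.4
tcp_pos: [0.504, 0.2077, 0.1085]
tool_rot: [-0.0, 1.0, 0.0, 0.002]
wrist_force: [-0.4, 0.0, 5.6]
opening: 0.556
gripper_force: 40.3
```

Request:
jog_arm:
  deltas:
    - [0,0,-0.01,0,0,0,0.3]
    - [0,0,-0.03,0,0,0,0.3]
    - [0,0,-0.07,0,0,0,0.3]
    - [0,0,-0.13,0,0,0,0.3]
    - [0,0,-0.2,0,0,0,0.3]
    - [0,0,-0.26,0,0,0,0.3]
    - [0,0,-0.26,0,0,0,0.3]
    - [0,0,-0.26,0,0,0,0.3]

```text
clock: 11.2
tcp_pos: [0.5029, 0.2074, 0.2374]
tool_rot: [0.0, 1.0, 0.0, 0.001]
wrist_force: [-0.4, -0.5, -1.6]
opening: 0.554
gripper_force: 41.3
```

```bash
python3 - <<'E'
from h import *
s=snapshot("wrist"); st=read_state(); print(st["tcp_pos"],st["tool_rot"],st["opening"],st["wrist_force"])
C=cloud(s); cv2.imwrite("pics/w5.png",s["img"][:,:,::-1])
for z in(.102,.042):
    k=(abs(C[...,2]-z)<.004)&(abs(C[...,0]-.5)<.05)&(abs(C[...,1]-.2)<.06);P=C[k]
    h=cv2.convexHull(np.argwhere(k)[:,::-1].astype(np.float32))[:,0];W=ray(s,h,z)[:,:2].astype(np.float32)
    print(z,len(P),P.min(0).round(4),P.max(0).round(4),cv2.minEnclosingCircle(W),cv2.minAreaRect(W))
E
```

```text
[0.50209895 0.20717441 0.23586176] [ 3.30714675e-05  9.99999990e-01 -2.56535892e-05 -1.36448527e-04] 0.5534488896972334 [-0.19754448 -0.29854867 -1.79544292]
0.102 2525 [0.4764 0.1752 0.0981] [0.5294 0.2348 0.104 ] ((0.5059844851493835, 0.20507404208183289), 0.030432691797614098) ((0.5025854110717773, 0.20494380593299866), (0.052642691880464554, 0.05930022895336151), 0.05012683942914009)
0.042 563 [0.4701 0.171  0.0381] [0.5338 0.2421 0.045 ] ((0.5048251152038574, 0.20669706165790558), 0.045212291181087494) ((0.5049238801002502, 0.20620402693748474), (0.06531243771314621, 0.06566783785820007), 5.806896209716797)
```

View pics/w5.png

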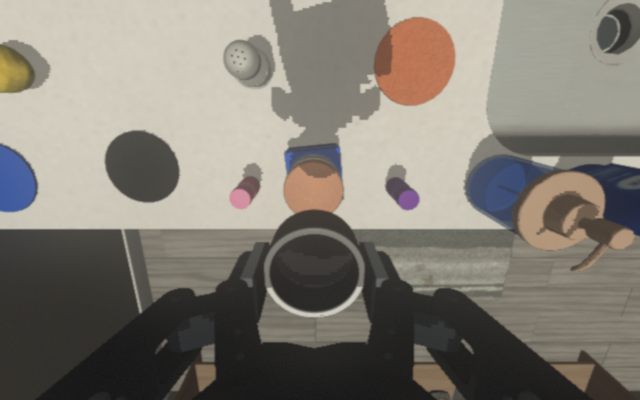

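The wrist view shows the pot held level at (315,270), and the jar lid clear at (313,190) on the tin. I'll carry the pot to the black coaster.

Request:
jog_arm:
  deltas:
    - [0,-0.04,0,0,0,0,0.3]
    - [0,-0.12,0,0,0,0,0.3]
    - [0,-0.22,0,0,0,0,0.3]
    - [0,-0.32,0,0,0,0,0.3]
    - [0.003,-0.41,0.03,0,0,0,0.3]
    - [0.003,-0.451,0.1,0,0,0,0.3]
    - [0.003,-0.451,0.16,0,0,0,0.3]
    - [0.003,-0.451,0.16,0,0,0,0.3]

```text
clock: 12.05
tcp_pos: [0.496, -0.0183, 0.1498]
tool_rot: [0.001, 1.0, 0.001, -0.006]
wrist_force: [-0.5, 0.6, -1.5]
opening: 0.557
gripper_force: 41.6
```

```bash
python3 - <<'E'
from h import *
s=snapshot("wrist"); st=read_state(); print(st["tcp_pos"],st["tool_rot"],st["opening"],st["wrist_force"])
C=cloud(s); hsv=cv2.cvtColor(s["img"],cv2.COLOR_RGB2HSV)
k=(hsv[...,2]<90)&(C[...,2]<.012)&(C[...,2]>.0)&(abs(C[...,0]-.5)<.06)&(abs(C[...,1]+.018)<.06)
m,c,b=blob((k*255).astype(np.uint8)); h=cv2.convexHull(np.argwhere(m)[:,::-1].astype(np.float32))[:,0]; W=ray(s,h,.005); print(m.sum(),cv2.minEnclosingCircle(W[:,:2].astype(np.float32)),W.min(0),W.max(0))
E
```

```text
[ 0.49797511 -0.01800025  0.15270569] [ 5.09130610e-04  9.99992057e-01  8.35498752e-04 -3.86373847e-03] 0.5508082841228512 [-0.66419985  1.44905688 -1.11097063]
5044 ((0.5020350813865662, -0.020698554813861847), 0.047027211636304855) [ 0.45520262 -0.06682015  0.005     ] [0.5345989 0.0257164 0.005    ]
```

Request:
jog_arm:
  deltas:
    - [-0.003,-0.001,0.04,0,0,0,0.3]
    - [-0.003,-0.001,0.11,0,0,0,0.3]
    - [-0.003,-0.001,0.18,0,0,0,0.3]
    - [-0.003,-0.001,0.23,0,0,0,0.3]
    - [-0.003,-0.001,0.255,0,0,0,0.3]
    - [-0.003,-0.001,0.265,0,0,0,0.3]
    - [-0.003,-0.001,0.265,0,0,0,0.3]
    - [-0.003,-0.001,0.265,0,0,0,0.3]

```text
clock: 12.9
tcp_pos: [0.5039, -0.0189, 0.0252]
tool_rot: [-0.0, 1.0, -0.0, 0.001]
wrist_force: [0.4, 0.5, -0.9]
opening: 0.558
gripper_force: 41.6
```

Request:
jog_arm:
  deltas:
    - [0,0,0.012,0,0,0,0.3]
    - [0,0,0.02,0,0,0,0.3]
    - [0,0,0.025,0,0,0,0.3]
    - [0,0,0.027,0,0,0,0.3]
    - [0,0,0.028,0,0,0,0.3]
    - [0,0,0.028,0,0,0,0.3]

```text
clock: 13.5
tcp_pos: [0.5027, -0.0188, 0.0119]
tool_rot: [-0.0, 1.0, -0.0, -0.0]
wrist_force: [-10.8, 1.0, 23.3]
opening: 0.552
gripper_force: 43.6
```

Firm contact. I'll ease up 0.5 mm, then release and retreat.

Request:
jog_arm:
  deltas:
    - [0,0,-0.001,0,0,0,0.3]
    - [0,0,-0.001,0,0,0,0.3]

```text
clock: 13.7
tcp_pos: [0.5027, -0.0188, 0.012]
tool_rot: [-0.0, 1.0, -0.0, -0.0]
wrist_force: [-8.2, 0.9, 18.9]
opening: 0.555
gripper_force: 43.2
```

Request:
jog_arm:
  deltas:
    - [0,0,-0.003,0,0,0,0.3]
    - [0,0,-0.003,0,0,0,0.58]
    - [0,0,-0.003,0,0,0,0.65]
    - [0,0,-0.003,0,0,0,0.8]
    - [0,0,-0.003,0,0,0,0.95]
    - [0,0,-0.05,0,0,0,1]
    - [0,0,-0.13,0,0,0,1]
    - [0,0,-0.22,0,0,0,1]

```text
clock: 14.5
tcp_pos: [0.5009, -0.0185, 0.1196]
tool_rot: [0.0, 1.0, 0.0, -0.002]
wrist_force: [0.9, -1.6, 0.3]
opening: 0.999
gripper_force: 0.0
```

Request:
jog_arm:
  deltas:
    - [0,0,-0.09,0,0,0,1]
    - [0,0,-0.18,0,0,0,1]
    - [0,0.09,-0.24,0,0,0,1]
    - [0,0.19,-0.24,0,0,0,1]
    - [0,0.29,-0.24,0,0,0,1]
    - [0,0.38,-0.24,0,0,0,1]
    - [0,0.44,-0.24,0,0,0,1]
    - [0,0.44,-0.24,0,0,0,1]

```text
clock: 15.3
tcp_pos: [0.5018, 0.2048, 0.2397]
tool_rot: [-0.002, 1.0, 0.001, -0.0]
wrist_force: [-0.4, 0.1, -0.0]
opening: 0.995
gripper_force: 0.0
```

```bash
python3 - <<'E'
from h import *
s=snapshot("wrist"); st=read_state(); print(st["tcp_pos"],st["tool_rot"],st["joint_positions"].round(2))
C=cloud(s)
for z in(.102,.042):
    k=(abs(C[...,2]-z)<.004)&(abs(C[...,0]-.5)<.05)&(abs(C[...,1]-.2)<.06);P=C[k]
    h=cv2.convexHull(np.argwhere(k)[:,::-1].astype(np.float32))[:,0];W=ray(s,h,z)[:,:2].astype(np.float32)
    print(z,len(P),W.min(0).round(4),W.max(0).round(4),cv2.minEnclosingCircle(W),cv2.minAreaRect(W))
t=snapshot("top");T=cloud(t);q=T[175:210,318:358].reshape(-1,3);q=q[(q[:,2]>.027)&(q[:,2]<.06)];print("pot",len(q),q.min(0),q.max(0),q.mean(0))
cv2.imwrite("pics/w6.png",np.hstack([cv2.resize(s["img"][80:280,20:420],(500,250)),cv2.resize(t["img"][165:235,320:390],(250,250))])[:,:,::-1])
E
```

```text
[0.50194326 0.2028417  0.23962139] [-1.71700209e-03  9.99998470e-01 -1.11277476e-04 -3.15301956e-04] [ 0.24  0.02  1.73 -0.    1.39 -1.34]
0.102 2729 [0.4761 0.1755] [0.5359 0.2352] ((0.5059742331504822, 0.20507408678531647), 0.030501967296004295) ((0.5060029625892639, 0.20534981787204742), (0.05980043113231659, 0.05974584445357323), 0.2931305766105652)
0.042 553 [0.4705 0.1708] [0.5343 0.2411] ((0.5058568716049194, 0.2061484158039093), 0.045209113508462906) ((0.5050298571586609, 0.2062167227268219), (0.06530517339706421, 0.06557478755712509), 5.753293514251709)
pot 44 [ 0.47545341 -0.04155808  0.02850954] [0.52310648 0.00330815 0.04066305] [ 0.49675177 -0.01815033  0.03388497]
```

View pics/w6.png

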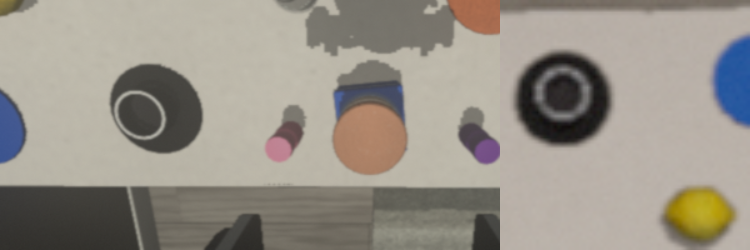

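The wrist crop shows the pot upright on the black coaster at (140,115), and the top crop shows it centred at (563,93). The jar lid is at (370,138), with its centre at (0.506, 0.205). The jar is next.

Request:
jog_arm:
  deltas:
    - [-0.008,0.006,0.05,0,0,0,1]
    - [-0.008,0.006,0.13,0,0,0,1]
    - [-0.008,0.006,0.2,0,0,0,1]
    - [-0.008,0.006,0.26,0,0,0,1]
    - [-0.008,0.006,0.31,0,0,0,1]
    - [-0.008,0.006,0.34,0,0,0,1]
    - [-0.008,0.006,0.355,0,0,0,1]
    - [-0.008,0.006,0.355,0,0,0,1]

```text
clock: 16.2
tcp_pos: [0.5063, 0.2035, 0.062]
tool_rot: [0.001, 1.0, -0.0, -0.001]
wrist_force: [0.8, -0.6, -0.4]
opening: 1.0
gripper_force: 0.0
```

Request:
jog_arm:
  deltas:
    - [0,0,0,0,0,0,0.85]
    - [0,0,0,0,0,0,0.75]
    - [0,0,0,0,0,0,0.65]
    - [0,0,0,0,0,0,0.5]
    - [0,0,0,0,0,0,0.4]
    - [0,0,0,0,0,0,0.4]
    - [0,0,0,0,0,0,0.4]
  force: 55

```text
clock: 16.9
tcp_pos: [0.508, 0.2047, 0.0645]
tool_rot: [-0.0, 1.0, 0.0, 0.002]
wrist_force: [-0.1, 0.2, 6.5]
opening: 0.699
gripper_force: 59.9
```

Request:
jog_arm:
  deltas:
    - [0,0,-0.01,0,0,0,0.4]
    - [0,0,-0.03,0,0,0,0.4]
    - [0,0,-0.07,0,0,0,0.4]
    - [0,0,-0.13,0,0,0,0.4]
    - [0,0,-0.2,0,0,0,0.4]
    - [0,0,-0.27,0,0,0,0.4]
    - [0,0,-0.3,0,0,0,0.4]
    - [0,0,-0.3,0,0,0,0.4]

```text
clock: 17.7
tcp_pos: [0.5081, 0.2047, 0.2156]
tool_rot: [-0.0, 1.0, 0.001, 0.003]
wrist_force: [0.0, -0.2, -1.9]
opening: 0.701
gripper_force: 59.5
```

```bash
python3 - <<'E'
from h import *
s=snapshot("wrist"); st=read_state(); print(st["tcp_pos"],st["tool_rot"],st["opening"],st["wrist_force"])
C=cloud(s); cv2.imwrite("pics/w7.png",s["img"][:,:,::-1])
z=.042
k=(abs(C[...,2]-z)<.004)&(abs(C[...,0]-.5)<.05)&(abs(C[...,1]-.2)<.06)
h=cv2.convexHull(np.argwhere(k)[:,::-1].astype(np.float32))[:,0];W=ray(s,h,z)[:,:2].astype(np.float32)
print(k.sum(),W.min(0),W.max(0),cv2.minAreaRect(W))
hull=None
k=(mask(s,(3,20),100)>0)&(abs(C[...,2]-.005)<.006)&(abs(C[...,0]-.375)<.06)&(abs(C[...,1]-.327)<.06)
h=cv2.convexHull(np.argwhere(k)[:,::-1].astype(np.float32))[:,0];W=ray(s,h,.005)[:,:2].astype(np.float32);print("cop",k.sum(),cv2.minEnclosingCircle(W),W.min(0),W.max(0))
E
```

```text
[0.50676325 0.20432877 0.21299444] [4.69068461e-05 9.99999637e-01 1.95917725e-04 8.27644521e-04] 0.6989124751915625 [-0.14415373 -0.1566941  -2.24717545]
2714 [0.470297   0.17099132] [0.53281796 0.2417028 ] ((0.5042910575866699, 0.20617711544036865), (0.0638066902756691, 0.06566138565540314), 5.683292388916016)
cop 6272 ((0.37689515948295593, 0.32462263107299805), 0.04721500724554062) [0.32990748 0.27830115] [0.42357174 0.37170714]
```

View pics/w7.png

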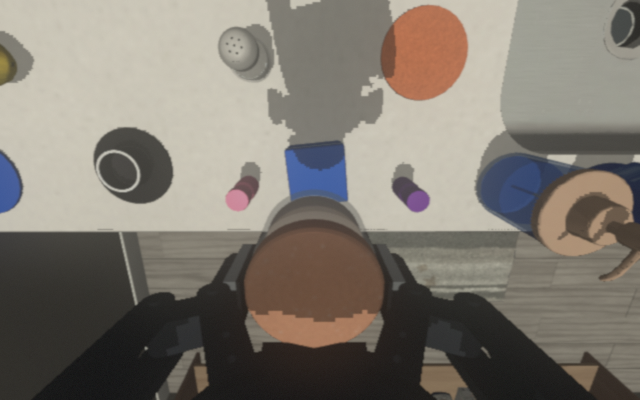

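The wrist view shows the jar held level at (315,285) and the tin alone at (317,172). I'll carry the jar to the copper coaster.

Request:
jog_arm:
  deltas:
    - [0.03,0.028,0,0,0,0,0.4]
    - [0.09,0.084,0,0,0,0,0.4]
    - [0.16,0.148,0,0,0,0,0.4]
    - [0.22,0.204,0.02,0,0,0,0.4]
    - [0.262,0.243,0.08,0,0,0,0.4]
    - [0.262,0.243,0.15,0,0,0,0.4]
    - [0.262,0.243,0.2,0,0,0,0.4]
    - [0.262,0.243,0.2,0,0,0,0.4]

```text
clock: 18.55
tcp_pos: [0.3706, 0.3231, 0.106]
tool_rot: [-0.0, 1.0, -0.003, -0.005]
wrist_force: [-0.6, -1.4, -1.6]
opening: 0.698
gripper_force: 59.8
```

```bash
python3 - <<'E'
from h import *
st=read_state(); print(st["tcp_pos"],st["tool_rot"],st["opening"],st["wrist_force"],st["joint_positions"].round(2))
E
```

```text
[0.37055133 0.32310323 0.10600085] [-3.24980472e-04  9.99980269e-01 -3.34241040e-03 -5.30886311e-03] 0.6978070708481579 [-0.63269073 -1.36145682 -1.6311654 ] [ 0.56  0.04  1.97 -0.    1.14 -1.01]
```

Request:
jog_arm:
  deltas:
    - [0,0,0.03,0,0,0,0.4]
    - [0,0,0.08,0,0,0,0.4]
    - [0,0,0.12,0,0,0,0.4]
    - [0,0,0.14,0,0,0,0.4]
    - [0,0,0.15,0,0,0,0.4]
    - [0,0,0.15,0,0,0,0.4]
    - [0,0,0.15,0,0,0,0.4]

```text
clock: 19.25
tcp_pos: [0.3762, 0.3261, 0.0384]
tool_rot: [0.0, 1.0, 0.0, 0.001]
wrist_force: [0.5, -0.4, -1.3]
opening: 0.699
gripper_force: 59.8
```

Request:
jog_arm:
  deltas:
    - [0,0,0.009,0,0,0,0.4]
    - [0,0,0.015,0,0,0,0.4]
    - [0,0,0.018,0,0,0,0.4]
    - [0,0,0.02,0,0,0,0.4]
    - [0,0,0.02,0,0,0,0.4]

```text
clock: 19.75
tcp_pos: [0.3755, 0.3258, 0.0276]
tool_rot: [0.0, 1.0, 0.0, 0.0]
wrist_force: [-0.6, -0.1, -1.1]
opening: 0.698
gripper_force: 59.9
```

Request:
jog_arm:
  deltas:
    - [0,0,0.001,0,0,0,0.4]
    - [0,0,0.002,0,0,0,0.4]
    - [0,0,0.002,0,0,0,0.4]

```text
clock: 20.05
tcp_pos: [0.3756, 0.3258, 0.0275]
tool_rot: [-0.0, 1.0, -0.0, -0.0]
wrist_force: [-5.1, -2.4, 11.0]
opening: 0.7
gripper_force: 60.9
```

Request:
jog_arm:
  deltas:
    - [0,0,-0.001,0,0,0,0.5]
    - [0,0,-0.001,0,0,0,0.73]
    - [0,0,-0.001,0,0,0,0.8]
    - [0,0,-0.001,0,0,0,0.9]
    - [0,0,-0.001,0,0,0,1]
    - [0,0,-0.001,0,0,0,1]
    - [0,0,-0.06,0,0,0,1]
    - [0,0,-0.14,0,0,0,1]

```text
clock: 20.85
tcp_pos: [0.3734, 0.3244, 0.0948]
tool_rot: [0.0, 1.0, -0.002, -0.003]
wrist_force: [0.8, 0.1, -0.7]
opening: 1.0
gripper_force: 0.0
```

Request:
jog_arm:
  deltas:
    - [0,0,-0.09,0,0,0,1]
    - [0,0,-0.18,0,0,0,1]
    - [-0.02,-0.02,-0.24,0,0,0,1]
    - [-0.09,-0.083,-0.24,0,0,0,1]
    - [-0.16,-0.148,-0.24,0,0,-0.05,1]
    - [-0.22,-0.2,-0.24,0,0,-0.097,1]
    - [-0.26,-0.24,-0.24,0,0,-0.097,1]
    - [-0.26,-0.24,-0.24,0,0,-0.097,1]

```text
clock: 21.65
tcp_pos: [0.5076, 0.203, 0.2164]
tool_rot: [-0.049, 0.999, -0.0, 0.0]
wrist_force: [0.5, 0.5, -0.1]
opening: 0.999
gripper_force: 0.0
```

```bash
python3 - <<'E'
from h import *
s=snapshot("wrist"); st=read_state(); q=R.from_quat(st["tool_rot"]).as_matrix(); print(st["tcp_pos"],"tool y",q[:,1],st["opening"])
C=cloud(s); 
z=.042
k=(abs(C[...,2]-z)<.004)&(abs(C[...,0]-.5)<.05)&(abs(C[...,1]-.2)<.06)
h=cv2.convexHull(np.argwhere(k)[:,::-1].astype(np.float32))[:,0];W=ray(s,h,z)[:,:2].astype(np.float32)
r=cv2.minAreaRect(W);print(k.sum(),r)
d=np.r_[r[0],.06]-st["tcp_pos"]; print("tool delta/0.5",(q.T@d/.5).round(4))
t=snapshot("top");T=cloud(t)
q=T[205:250,215:265].reshape(-1,3);q=q[(q[:,2]>.057)&(q[:,2]<.08)];print("jar",len(q),q.min(0),q.max(0),q.mean(0))
cv2.imwrite("pics/w8.png",np.hstack([s["img"],cv2.resize(t["img"][165:265,220:260],(160,400))])[:,:,::-1])
E
```

```text
[0.50622303 0.20443025 0.21620116] tool y [-9.81953560e-02  9.95167157e-01 -3.65606735e-05] 0.9996412951811339
3318 ((0.5052261352539062, 0.20623932778835297), (0.06439343839883804, 0.06561365723609924), 5.6673150062561035)
tool delta/0.5 [0.0015 0.0038 0.3124]Traceback (most recent call last):
  File "<stdin>", line 10, in <module>
    return umr_minimum(a, axis, None, out, keepdims, initial, where)
ValueError: zero-size array to reduction operation minimum which has no identity
```

```bash
python3 - <<'E'
from h import *
s=snapshot("wrist");t=snapshot("scene")
C=cloud(s);k=(mask(s,(3,20),80)>0)&(abs(C[...,2]-.065)<.006)&(abs(C[...,0]-.375)<.06)&(abs(C[...,1]-.327)<.06)
h=cv2.convexHull(np.argwhere(k)[:,::-1].astype(np.float32))[:,0];print(k.sum(),cv2.minEnclosingCircle(ray(s,h,.065)[:,:2].astype(np.float32)))
cv2.imwrite("pics/w8.png",np.hstack([cv2.resize(s["img"],(480,300)),cv2.resize(t["img"][130:230,320:420],(300,300))])[:,:,::-1])
E
```

```text
3682 ((0.3754272758960724, 0.32226669788360596), 0.03073686920106411)
```

View pics/w8.png

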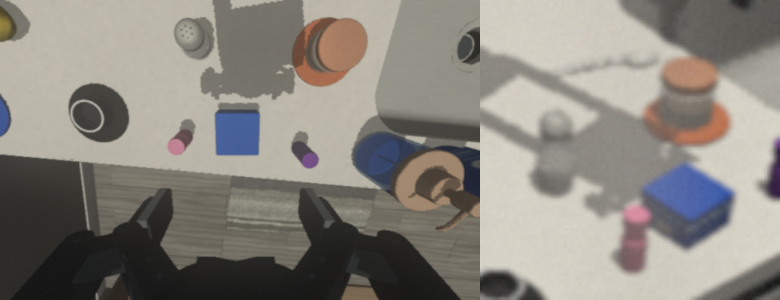

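The wrist view shows the jar upright on the copper coaster at (343,45), and the scene crop confirms it at (688,90). The tin is alone at (237,132) and the tool is square to it. I'll descend on the tin.

Request:
jog_arm:
  deltas:
    - [0.001,0.004,0.06,0,0,0,1]
    - [0.001,0.004,0.14,0,0,0,1]
    - [0.001,0.004,0.22,0,0,0,1]
    - [0.001,0.004,0.29,0,0,0,1]
    - [0.001,0.004,0.34,0,0,0,1]
    - [0.001,0.004,0.38,0,0,0,1]
    - [0.001,0.004,0.4,0,0,0,1]
    - [0.001,0.004,0.405,0,0,0,1]

```text
clock: 22.65
tcp_pos: [0.5033, 0.2083, 0.013]
tool_rot: [-0.051, 0.999, -0.0, -0.001]
wrist_force: [-0.1, -0.1, 0.8]
opening: 1.001
gripper_force: 0.0
```

Request:
jog_arm:
  deltas:
    - [0,0,0.005,0,0,0,0.9]
    - [0,0,0.005,0,0,0,0.8]
    - [0,0,0.005,0,0,0,0.7]
    - [0,0,0.005,0,0,0,0.6]
    - [0,0,0.005,0,0,0,0.5]
    - [0,0,0.005,0,0,0,0.5]
    - [0,0,0.005,0,0,0,0.5]
  force: 55

```text
clock: 23.35
tcp_pos: [0.5059, 0.208, 0.013]
tool_rot: [-0.051, 0.999, 0.0, 0.001]
wrist_force: [-1.7, 0.5, 6.6]
opening: 0.758
gripper_force: 63.7
```

Request:
jog_arm:
  deltas:
    - [0,0,-0.01,0,0,0,0.5]
    - [0,0,-0.03,0,0,0,0.5]
    - [0,0,-0.07,0,0,0,0.5]
    - [0,0,-0.13,0,0,0,0.5]
    - [0,0,-0.2,0,0,0,0.5]
    - [0,0,-0.27,0,0,0,0.5]
    - [0,0,-0.3,0,0,0,0.5]
    - [0,0,-0.3,0,0,0,0.5]

```text
clock: 24.15
tcp_pos: [0.5065, 0.2081, 0.1643]
tool_rot: [-0.051, 0.999, 0.001, 0.003]
wrist_force: [0.8, -0.6, -3.4]
opening: 0.76
gripper_force: 62.8
```

```bash
python3 - <<'E'
from h import *
st=read_state(); q=R.from_quat(st["tool_rot"]).as_matrix(); print(st["tcp_pos"],"tool y",q[:,1],st["opening"],st["wrist_force"])
print((q.T@(np.r_[.5155,-.213,.16]-st["tcp_pos"])/.5).round(4))
E
```

```text
[0.50645062 0.20807918 0.16431009] tool y [-1.01236187e-01  9.94862132e-01  7.56990605e-04] 0.7602524215578476 [ 0.82293362 -0.55082984 -3.4228195 ]
[ 0.0673 -0.8397  0.0076]
```

Request:
jog_arm:
  deltas:
    - [0.004,-0.05,0,0,0,0,0.5]
    - [0.01,-0.13,0,0,0,0,0.5]
    - [0.018,-0.22,0,0,0,0,0.5]
    - [0.026,-0.32,0,0,0,0,0.5]
    - [0.034,-0.42,0,0,0,0,0.5]
    - [0.042,-0.52,0,0,0,0,0.5]
    - [0.05,-0.62,0,0,0,0,0.5]
    - [0.056,-0.7,0,0,0,0,0.5]

```text
clock: 24.95
tcp_pos: [0.5105, -0.1454, 0.1588]
tool_rot: [-0.05, 0.999, 0.001, -0.002]
wrist_force: [0.6, -0.2, -1.9]
opening: 0.758
gripper_force: 62.7
```

Request:
jog_arm:
  deltas:
    - [0.006,-0.08,0,0,0,0,0.5]
    - [0.01,-0.13,0,0,0,0,0.5]
    - [0.011,-0.14,0,0,0,0,0.5]
    - [0.011,-0.14,0,0,0,0,0.5]

```text
clock: 25.35
tcp_pos: [0.5126, -0.2136, 0.1591]
tool_rot: [-0.05, 0.999, 0.001, -0.002]
wrist_force: [0.1, -0.0, -2.1]
opening: 0.759
gripper_force: 62.8
```

```bash
python3 - <<'E'
from h import *
s=snapshot("wrist");st=read_state(); q=R.from_quat(st["tool_rot"]).as_matrix(); print(st["tcp_pos"],"tool y",q[:,1],st["opening"],st["joint_positions"].round(2))
C=cloud(s);k=(mask(s,(100,130),100)>0)&(abs(C[...,2]-.005)<.006)&(abs(C[...,0]-.515)<.06)&(abs(C[...,1]+.212)<.06)
h=cv2.convexHull(np.argwhere(k)[:,::-1].astype(np.float32))[:,0];W=ray(s,h,.005);print(k.sum(),cv2.minEnclosingCircle(W[:,:2].astype(np.float32)),W.min(0),W.max(0))
print((q.T@(np.r_[.5155,-.213,.03]-st["tcp_pos"])/.5).round(4))
E
```

```text
[ 0.51284038 -0.21264494  0.15945731] tool y [-0.10064243  0.99491928  0.00259199] 0.7614760099380986 [-0.54  0.12  1.78  0.    1.25 -2.21]
3482 ((0.5166528820991516, -0.21464960277080536), 0.04657354578375816) [ 0.47065416 -0.26086424  0.005     ] [ 0.52643527 -0.16857087  0.005     ]
[-0.0059 -0.0019  0.2589]
```

Request:
jog_arm:
  deltas:
    - [-0.006,-0.002,0.04,0,0,0,0.5]
    - [-0.006,-0.002,0.11,0,0,0,0.5]
    - [-0.006,-0.002,0.18,0,0,0,0.5]
    - [-0.006,-0.002,0.22,0,0,0,0.5]
    - [-0.006,-0.002,0.245,0,0,0,0.5]
    - [-0.006,-0.002,0.255,0,0,0,0.5]
    - [-0.006,-0.002,0.255,0,0,0,0.5]
    - [-0.006,-0.002,0.255,0,0,0,0.5]

```text
clock: 26.2
tcp_pos: [0.5181, -0.2145, 0.0353]
tool_rot: [-0.051, 0.999, -0.001, 0.001]
wrist_force: [0.5, -0.2, -2.7]
opening: 0.758
gripper_force: 62.7
```

Request:
jog_arm:
  deltas:
    - [0.002,0,0.012,0,0,0,0.5]
    - [0.002,0,0.022,0,0,0,0.5]
    - [0.002,0,0.028,0,0,0,0.5]
    - [0.002,0,0.03,0,0,0,0.5]
    - [0.002,0,0.03,0,0,0,0.5]

```text
clock: 26.7
tcp_pos: [0.5158, -0.2143, 0.0187]
tool_rot: [-0.051, 0.999, 0.0, -0.0]
wrist_force: [-0.0, -0.7, -2.8]
opening: 0.758
gripper_force: 62.7
```

Request:
jog_arm:
  deltas:
    - [0,0,0.001,0,0,0,0.5]
    - [0,0,0.002,0,0,0,0.5]
    - [0,0,0.002,0,0,0,0.5]

```text
clock: 27.0
tcp_pos: [0.5161, -0.2144, 0.0181]
tool_rot: [-0.051, 0.999, -0.0, 0.0]
wrist_force: [-0.1, 0.3, -2.4]
opening: 0.76
gripper_force: 62.7
```

Request:
jog_arm:
  deltas:
    - [0,0,0.001,0,0,0,0.5]
    - [0,0,0.002,0,0,0,0.5]
    - [0,0,0.002,0,0,0,0.5]

```text
clock: 27.3
tcp_pos: [0.5161, -0.2144, 0.0179]
tool_rot: [-0.051, 0.999, -0.0, -0.0]
wrist_force: [-3.4, 1.8, 6.1]
opening: 0.761
gripper_force: 63.9
```

Contact. I'll release and retreat.

Request:
jog_arm:
  deltas:
    - [0,0,0,0,0,0,0.7]
    - [0,0,0,0,0,0,0.8]
    - [0,0,0,0,0,0,0.9]
    - [0,0,0,0,0,0,1]
    - [0,0,0,0,0,0,1]
    - [0,0,-0.04,0,0,0,1]
    - [0,0,-0.12,0,0,0,1]
    - [0,0,-0.21,0,0,0,1]

```text
clock: 28.1
tcp_pos: [0.5147, -0.2136, 0.1214]
tool_rot: [-0.051, 0.999, 0.001, -0.002]
wrist_force: [1.8, 0.4, 0.7]
opening: 1.003
gripper_force: 0.0
```

Request:
jog_arm:
  deltas:
    - [0,0,-0.08,0,0,0,1]
    - [0,0,-0.17,0,0,0,1]
    - [0,0,-0.26,0,0,0,1]
    - [0,0.06,-0.32,0,0,0,1]
    - [0.04,0.14,-0.32,0,0,0,1]
    - [0.08,0.22,-0.32,0,0,0,1]
    - [0.1,0.3,-0.32,0,0,0,1]
    - [0.1,0.3,-0.32,0,0,0,1]

```text
clock: 28.9
tcp_pos: [0.4497, -0.0666, 0.2823]
tool_rot: [-0.052, 0.999, 0.001, 0.0]
wrist_force: [1.3, -1.4, -0.2]
opening: 0.999
gripper_force: 0.0
```

```bash
python3 - <<'E'
from h import *
t=snapshot("top");s=snapshot("scene");w=snapshot("wrist");print(read_state()["tcp_pos"])
T=cloud(t)
for n,b,lo in(("tube",(410,205,450,250),.06),("pot",(318,175,358,210),.027),("jar",(212,205,262,250),.057),("tin",(370,168,412,208),.041),("shaker",(280,215,302,240),.02),("lemon",(362,212,388,238),.02)):
    q=T[b[1]:b[3],b[0]:b[2]].reshape(-1,3);q=q[(q[:,2]>lo)&(q[:,2]<.11)]
    if len(q):print(n,len(q),q.min(0).round(3),q.max(0).round(3))
C=cloud(w);k=(abs(C[...,2]-.047)<.004)&(abs(C[...,0]-.515)<.05)&(abs(C[...,1]+.213)<.05)
h=cv2.convexHull(np.argwhere(k)[:,::-1].astype(np.float32))[:,0];print("tin w",k.sum(),cv2.minAreaRect(ray(w,h,.047)[:,:2].astype(np.float32)))
a=cv2.resize(t["img"][160:260,215:455],(720,300));b=cv2.resize(s["img"][130:290,160:440],(525,300))
cv2.imwrite("pics/fin.png",np.vstack([a,np.pad(b,((0,0),(0,195),(0,0)))])[:,:,::-1])
E
```

```text
[ 0.45142398 -0.0704211   0.28230714]
tube 53 [ 0.363 -0.359  0.062] [ 0.386 -0.335  0.077]
pot 15 [ 0.475 -0.041  0.027] [ 0.492 -0.007  0.039]
jar 276 [0.343 0.295 0.057] [0.402 0.354 0.071]
tin 128 [ 0.483 -0.249  0.041] [ 0.549 -0.216  0.054]
shaker 136 [0.362 0.116 0.026] [0.401 0.156 0.094]
lemon 67 [ 0.365 -0.14   0.024] [ 0.407 -0.112  0.053]
tin w 2182 ((0.5156822204589844, -0.2153850942850113), (0.06638284772634506, 0.06700271368026733), 5.056623458862305)
```

View pics/fin.png

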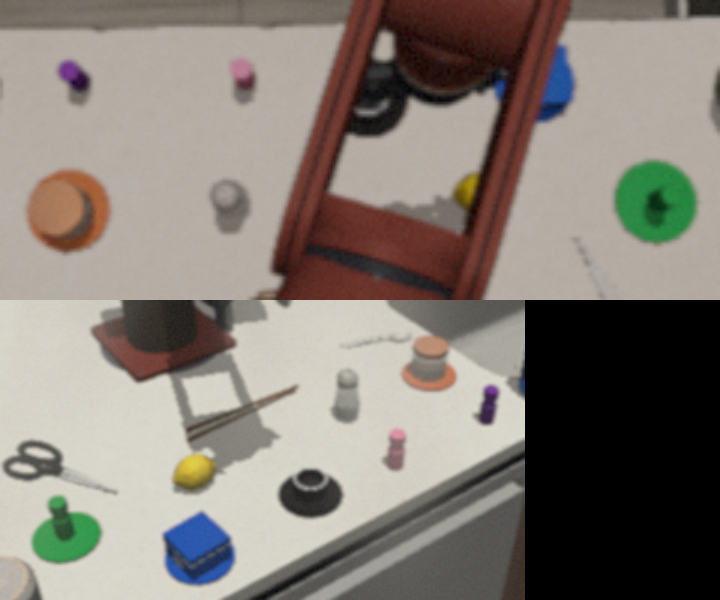

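The lower (scene) panel shows all four standing on their own coasters: tube (60,520), tin (198,545), pot (310,485) and jar (430,355). The shaker (347,395) and lemon (193,472) look unmoved, and the gripper is clear.

```bash
python3 -c "from bench import *; print(sign_off())"
```

```text
the job is handed in; nothing more can be done
None
```

I took the pile apart from the top down and handed it in at about 29 s: tube, pot, jar and tin each stand upright near the middle of their own coaster (the jar about 3 mm off centre), and the shaker and lemon look unmoved.

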